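# Draw back the jar pusher and lock it with its cam lever

### The arm

A 6-joint arm with a two-finger parallel gripper is mounted at the origin on the work surface. World frame = base frame: x ahead of the robot, y to its left, z up, the work surface at z = 0. Lengths are in m, angles in degrees, forces in N, time in s.
With the tool pointing down it reaches from about 0.375 to 0.9 m from the base axis. Payload 3.1 kg.
Tool frame: the origin (TCP) lies between the finger pads; the fingertips stand 11 mm ahead of it and the grasp point (between the pads) lies 8 mm behind it; z points along the fingers, y is the line along which they close (so a half turn about z gives the same grasp; the last joint's range is limited). The gripper opens to 87 mm and grips with 3 to 60 N. Pads are 19 mm wide; open, the fingers measure 117 mm over their backs; the gripper's body (75 mm by 190 mm) begins 51 mm behind the grasp point.
Start: joints at [65.861, 30.224, 82.088, -0, 67.689, -10.227], TCP at [0.15, 0.607, 0.234] pointing down, gripper open.
Joint ranges: [-176.69, 176.69], [-43.24, 126.21], [12.49, 139.97], [-82, 262], [0, 151.66], [-163.58, 163.58]. Speed limits (degrees/s): [159.86, 159.86, 180, 180, 180, 180].

### API

Orientations are given as a 3x3 rotation matrix whose columns are the frame's x, y, z axes.
In Python, from rig import bot gives the robot as it stands.
- The arm moves only by the tool apply_moves, never from a script. Its argument "steps" is a list that holds one entry, the list of rows, each a list of 7 numbers: the shift along the tool's x, y, z in cm, then the turn, a rotation vector about the tool's x, y, z in degrees, then the gripper command: -1 is shut, 1 is fully open, values between are in proportion. In form: [[[dx, dy, dz, rx, ry, rz, jaw], ...]]. A call has 1 to 20 rows; each row is the pose to reach, as a shift and turn from the pose commanded when the call began, along the tool's axes at that moment; what a row does not reach only later rows make up. A row lasts 1/8 s, in which the tool goes at most 62.5 mm and 10.7 degrees, less where a joint would pass 70% of its speed; a pose out of reach is approached as far as the arm can. A call with a gripper value outside its range is refused whole. The fingers move at their own pace and stop on an object; the grip force is fixed at half the most. Time passes only in rows, so rows that repeat a pose let the fingers close. It gives the time, the measured TCP pose, the force, the opening and the grip force at its end, in the units of the state.
- bot.read_state(): the state, without advancing time (a new reading comes with each control period).
- bot.capture(name): name is "scene" or "top" or "wrist"; returns the picture (420x560x3 uint8, blue, green, red); there is no depth.
- bot.camera_model(name): a dict with "intrinsics" (3x3 intrinsics, pixels), "k1" (the pictures are not rectified: a ray, as slopes to the right and down, at radius r is drawn at 1 + k1 r^2 times it, then the intrinsics apply), "R" (3x3) and "t" (3): a world point X has camera coordinates R X + t. Camera axes: x right, y down, z forward; pixel columns grow to the right and rows downward; lengths in m; the calibration is good to about 2 mm. A picture is of the moment at which its call begins: read the wrist's pose just before it. camera_model takes no time and is no camera call; for the wrist camera it gives the pose at the moment of the call.
- bot.hand_in(): hands the job in; it is judged then, once.
The state is a dict: "time_s": time; "joint_positions": joint angles; "qvel": joint speeds; "tau": joint torques, N m; "position": TCP position; "tcp_rot": TCP orientation; "force": force on the tool from outside, world axes, zero at the start; "moment": the same for the moment, N m; "opening": opening from 0.0 (shut) to 1.0 (fully open); "grasp_force": force on a finger pad.
Only numpy, scipy, OpenCV 4.12 (cv2) and the standard library are available. Lean on these libraries where they do the work, as an engineer would, in place of code of your own. Each camera call takes 0.05 s, during which the arm holds its last target. There are 200 camera calls.

### The job

Make room for the next jar on the counter tray: reach down with one finger in front of the spring pusher's upright grip and the other behind its leaning cam lever, and draw the pusher back until its pointer is level with the mark clip on the tray's rail. Hold it there against its spring while you squeeze the lever fully home against the grip, never shutting the lever with the pointer away from the mark. Finish holding: still gripping the grip and the shut lever together with the pointer at the mark, and with all jars and the bottle left standing where they are.

Things in the scene. Friction and masses are not known exactly. Their poses are not given: they have to be found in the camera images.
- tray: Fixed counter tray for one row of jars, 345 x 88 mm: wooden base 14 mm thick, two low aluminium side rails (top 42 mm above the counter). Origin on the counter under the middle of the pusher's grip when the pusher is right forward; x runs along the row from the grip towards the jars and the clear front stop, y to the left rail, z up.
- pusher (a joint): Slide of the spring pusher (grey sled 108 x 58 mm with paddle, grip and cam lever) in the tray, m: 0 right forward (its rest, where it starts), grows as it is drawn back along the tray's -x, at most 0.09. A spring pulls it forward with 4 to 5 N all the way, so it runs forward if let go while the lever is open.
- grip: The pusher's upright grey grip, ribbed, 14 mm thick along the tray's x, 28 mm wide along y, rounded top 99.5 mm above the counter. Origin at the middle of its foot, 20.5 mm above the counter; axes as the tray.
- grip_mid (a point): Middle of the grip, 76.5 mm above the counter, a good height to hold at. In front of the grip (+x) 51 mm are free up to the paddle, a clear plate behind the jars, 79 mm above the counter; the spring drum between them is only 41 mm high.
- lever (a joint): Cam lever, rad: 0 shut (upright, parallel to the grip; front of grip to back of blade then 29 mm), grows as it leans away from the grip towards the tray's -x, at most 0.75. Starts at 0.35 to 0.6 and stays where left. Moves easily down to 0.23, where its cam meets the tray floor; from there to 0 it takes up to about 10 N at lever_mid. Shut, it locks the pusher.
- lever_handle: The steel blade of the cam lever, 8 mm thick, 24 mm wide along y, its end a 12 mm thick round bead whose middle is 65 mm above the pivot and whose top is 105 mm above the counter when shut. Origin on the lever's pivot, 34 mm above the counter and 18 mm behind the grip's middle (towards the tray's -x); own z runs up along the blade.
- lever_mid (a point): Middle of the lever's blade, 42 mm above the pivot along the blade; with the lever shut it is 18 mm behind grip_mid. The back of the blade is 4 mm behind it.
- pointer (a point): Top of the pusher's pointer, a grey fin over the left rail, 3 mm thick, its top 66.5 mm above the counter and 33 mm left of the tray's centre line, 60 mm in front of the grip's middle, in the plane of the paddle. It moves with the pusher.
- mark_clip: Fixed dark steel clip astride the left rail, with an upright fin 3 mm thick, 20 mm wide, outside the rail, that marks where the pointer must be held, 35 to 65 mm behind the pointer's rest. Origin on the tray's centre line at the counter, in the plane of the fin; axes as the tray.
- mark (a point): Top of the clip's fin, 49 mm to the left of the tray's centre line and 67 mm above the counter. The pointer is level with it when both have the same x in the tray's axes.
- row_jar0: Jar with black lid, 58 mm diameter, 85 mm tall, standing in the tray's row in front of the paddle. Origin under its middle. Leave it alone.
- row_jar1: Jar with black lid, 58 mm diameter, 85 mm tall, standing in the tray's row in front of the paddle. Origin under its middle. Leave it alone.
- spare_jar0: Jar with black lid, 58 mm diameter, 85 mm tall, waiting on the counter beside the tray. Origin under its middle. Leave it alone.
- spare_jar1: Jar with black lid, 58 mm diameter, 85 mm tall, waiting on the counter beside the tray. Origin under its middle. Leave it alone.
- tall_bottle: Tall white bottle, 62 mm diameter, 200 mm tall, standing on the counter beside the tray. Origin under its middle. Leave it alone.

How it is judged:
By the outcome, as a careful person would: the job done as asked, in the order asked, and still so for the second after the job is handed in, while the arm keeps its last pose, push and grip.
It also fails if it takes over 45 s, if anything falls off the work surface, if the arm or the gripper's body presses on something with over 40 N, if the wrist force passes 120 N, or if a joint passes its speed limit or range.

## Working session

There is one attempt and no reset: what is moved stays moved. The work goes in short steps, Python scripts to look and compute and a tool call to move; the robot and the scene stay as the last step left them, time stands still between calls to the robot, and variables do not carry over. Pictures are saved under pics/ and viewed, at most 10 in all, crops included, and the job is handed in when it is done.

Besides the shell and the picture viewer there is one more tool, called after "Request:" as name(argument=value, ...), one argument or row to a line, values as JSON. apply_moves: Moves the arm, as the interface text tells. Its arguments: {"type":"object","properties":{"steps":{"type":"array","items":{"type":"array","items":{"type":"array","items":{"type":"number"}}}}},"required":["steps"]}

```bash
mkdir -p pics
cat > h.py <<'E'
import numpy as np, cv2
from rig import bot
def ray(m,uv):
    K=np.array(m["intrinsics"]);R=np.array(m["R"]);t=np.array(m["t"])
    d=np.array([(uv[0]-K[0,2])/K[0,0],(uv[1]-K[1,2])/K[1,1]]);s=d.copy()
    for _ in range(20): s=d/(1+m["k1"]*(s@s))
    r=R.T@np.array([s[0],s[1],1]);return -R.T@t,r/np.linalg.norm(r)
def onz(m,uv,z):
    c,r=ray(m,uv);return c+r*(z-c[2])/r[2]
def tri(obs):
    A=np.zeros((3,3));b=np.zeros(3);L=[ray(m,uv) for m,uv in obs]
    for c,r in L: P=np.eye(3)-np.outer(r,r);A+=P;b+=P@c
    X=np.linalg.solve(A,b);return X,[np.linalg.norm((np.eye(3)-np.outer(r,r))@(X-c)) for c,r in L]
def proj(m,X):
    p=np.array(m["R"])@X+np.array(m["t"]);s=p[:2]/p[2];s=s*(1+m["k1"]*(s@s));K=np.array(m["intrinsics"]);return K[:2,:2]@s+K[:2,2]
E
python3 - <<'E'
from h import *
ims=[]
for n in ["scene","top","wrist"]:
    im=bot.capture(n);cv2.imwrite(f"pics/{n}0.png",im)
    m=bot.camera_model(n);print(n,np.round(-np.array(m["R"]).T@m["t"],3))
print(bot.read_state())
E
```

```text
scene [ 0.91  -0.254  0.689]
top [0.539 0.008 1.029]
wrist [0.085 0.622 0.384]
{'time_s': 0.15, 'joint_positions': array([ 6.58605410e+01,  3.02685181e+01,  8.21421836e+01,  3.84629900e-04,
        6.76888725e+01, -1.02266710e+01]), 'qvel': array([-0.03899363, -0.16341683, -0.27758641,  0.03866549,  0.10561472,
       -0.00166226]), 'tau': array([ 6.02823529e-04, -4.40427768e+01, -1.76843905e+01,  6.33923267e-02,
        5.52541343e-02, -9.66325047e-05]), 'position': array([0.15000558, 0.60614834, 0.23276247]), 'tcp_rot': array([[-9.70662113e-01,  2.40446561e-01, -7.16396400e-04],
       [ 2.40447422e-01,  9.70660873e-01, -1.58338361e-03],
       [ 3.14658813e-04, -1.70918614e-03, -9.99998490e-01]]), 'force': array([-0.08619954,  0.56699708, -0.62593758]), 'moment': array([0.09185772, 0.01698297, 0.03003976]), 'grasp_force': 0.0, 'opening': 1.0017495976741164}
```

View pics/scene0.png

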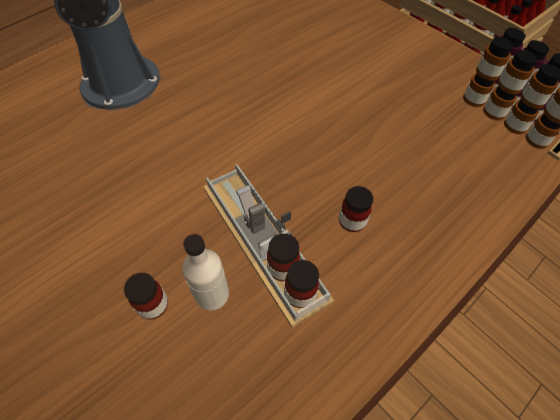

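View pics/top0.png

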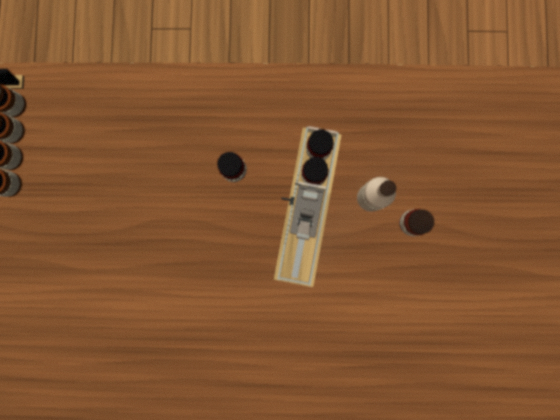

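Scene and top views: the tray runs from about (294,283) in the top picture to (322,130). The row jars are at (320,143) and (316,170), the grip is near (307,216), and the clip fin is near (288,200) on the left rail. The bottle is at (378,193), to the right of the tray.

Run:
```python
from h import *
m=bot.camera_model("top")
for n,uv,z in [("j1",(320,143),.085+.014),("j0",(316,170),.099),("grip",(307,216),.09),("clip",(288,200),.067),("BL",(275,280),.014),("BR",(313,286),.014),("FL",(304,127),.014),("FR",(340,134),.014),("bottle",(387,188),.2),("spL",(231,165),.085)]:
    print(n,np.round(onz(m,uv,z),4))
m=bot.camera_model("wrist");s=bot.read_state()
R=s["tcp_rot"];print(np.round(R.T@(-np.array(m["R"]).T@m["t"]-s["position"]),4),np.round(np.array(m["R"])@R,3),m["intrinsics"])
```

```text
j1 [ 0.7411 -0.0468  0.099 ]
j0 [ 0.6851 -0.0391  0.099 ]
grip [ 0.5912 -0.022   0.09  ]
clip [0.6257 0.0176 0.067 ]
BL [0.4537 0.0444 0.014 ]
BR [ 0.4419 -0.0392  0.014 ]
FL [ 0.7955 -0.0156  0.014 ]
FR [ 0.7805 -0.0964  0.014 ]
bottle [ 0.6379 -0.1631  0.2   ]
spL [0.6958 0.1371 0.085 ]
[ 0.0673 -0.0006 -0.1508] [[ 0.001  1.     0.001]
 [-0.969  0.001 -0.248]
 [-0.248 -0.001  0.969]] [[300.5860232    0.         279.84139295]
 [  0.         300.5860232  204.03831086]
 [  0.           0.           1.        ]]
```

Request:
apply_moves(
  steps=[
    [[-58.8, -50.3, -3, 0, 0, 86, 1], [-58.8, -50.3, -3, 0, 0, 86, 1], [-58.8, -50.3, -3, 0, 0, 86, 1], [-58.8, -50.3, -3, 0, 0, 86, 1], [-58.8, -50.3, -3, 0, 0, 86, 1], [-58.8, -50.3, -3, 0, 0, 86, 1], [-58.8, -50.3, -3, 0, 0, 86, 1], [-58.8, -50.3, -3, 0, 0, 86, 1], [-58.8, -50.3, -3, 0, 0, 86, 1], [-58.8, -50.3, -3, 0, 0, 86, 1], [-58.8, -50.3, -3, 0, 0, 86, 1], [-58.8, -50.3, -3, 0, 0, 86, 1], [-58.8, -50.3, -3, 0, 0, 86, 1], [-58.8, -50.3, -3, 0, 0, 86, 1], [-58.8, -50.3, -3, 0, 0, 86, 1], [-58.8, -50.3, -3, 0, 0, 86, 1], [-58.8, -50.3, -3, 0, 0, 86, 1], [-58.8, -50.3, -3, 0, 0, 86, 1]],
  ],
)

```text
time_s: 2.4
position: [0.5998, -0.0223, 0.2638]
tcp_rot: [[0.171, 0.985, 0.0], [0.985, -0.171, -0.0], [0.0, 0.0, -1.0]]
force: [0.0, -0.0, -1.0]
opening: 0.999
grasp_force: 0.0
```

Run:
```python
from h import *
import pickle
m=bot.camera_model("wrist");im=bot.capture("wrist");cv2.imwrite("pics/w1.png",im);pickle.dump(m,open("w1.pkl","wb"))
s=bot.read_state();print(s["time_s"],s["position"],s["tcp_rot"],s["force"],s["joint_positions"])
```

```text
2.45 [ 0.59989211 -0.02244242  0.263733  ] [[ 1.71426361e-01  9.85196924e-01  1.55918657e-04]
 [ 9.85196936e-01 -1.71426359e-01 -2.79265529e-05]
 [-7.84586339e-07  1.58397931e-04 -9.99999987e-01]] [-0.94201292  0.21619068 -0.10164537] [-1.27982199e+01  2.64410592e+01  8.37869947e+01  4.46147986e-04
  6.97628802e+01 -2.92761317e+00]
```

View pics/w1.png

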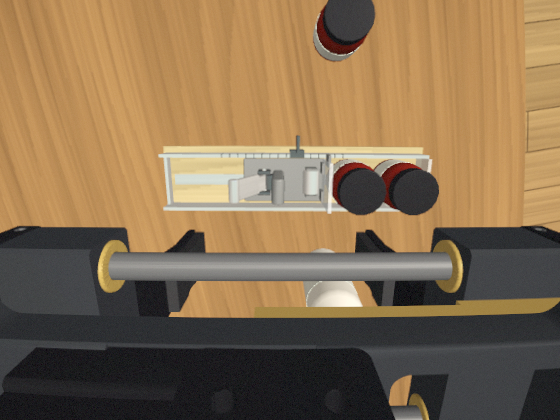

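Run:
```python
import cv2
im=cv2.imread("pics/w1.png")[125:225,150:350]
cv2.imwrite("pics/w1c.png",cv2.resize(im,None,fx=4,fy=4,interpolation=cv2.INTER_CUBIC))
```

```text
(no output)
```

View pics/w1c.png

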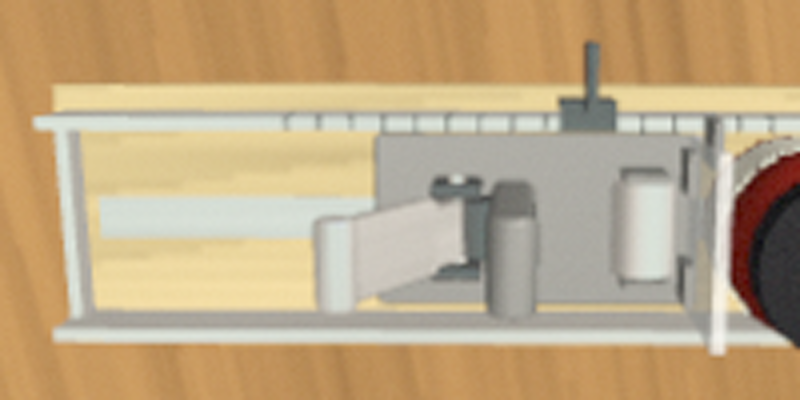

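Close-up (crop/4+150,125): the grip top is near (278,185) and the lever bead near (233,190). The clip fin is at x≈298, rows 136–150, and the pointer and paddle are at x≈329. I'll take a second wrist view from the side and lower.

Request:
apply_moves(
  steps=[
    [[0, -2.5, 3, 0, 0, 0, 1], [0, -5, 5, 0, 0, 0, 1], [0, -5, 5, 0, 0, 0, 1], [0, -5, 5, 0, 0, 0, 1]],
  ],
)

```text
time_s: 2.95
position: [0.5528, -0.0148, 0.2147]
tcp_rot: [[0.172, 0.985, 0.004], [0.985, -0.172, -0.001], [-0.0, 0.004, -1.0]]
force: [0.7, -0.3, -0.1]
opening: 1.0
grasp_force: 0.0
```

Run:
```python
from h import *
import pickle
m=bot.camera_model("wrist");im=bot.capture("wrist");cv2.imwrite("pics/w2.png",im);pickle.dump(m,open("w2.pkl","wb"))
s=bot.read_state();print(s["time_s"],s["position"])
c=-np.array(m["R"]).T@m["t"]
# predicted roi
p=[proj(m,np.array(X)) for X in [(0.6,-0.02,0.09),(0.626,.0176,.067)]];print(p)
cv2.imwrite("pics/w2c.png",cv2.resize(im[100:250,200:400],None,fx=4,fy=4,interpolation=cv2.INTER_CUBIC))
```

```text
3.0 [ 0.5531629  -0.01490103  0.21490287]
[array([329.5512923 , 196.86500989]), array([346.7816547 , 150.53341522])]
```

View pics/w2c.png

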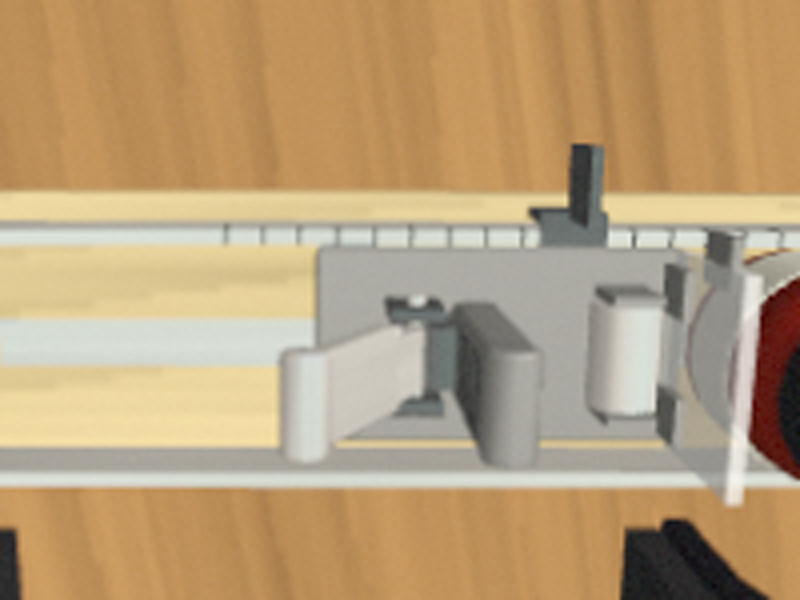

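```bash
cat > t.py <<'E'
from h import *
import pickle
m1=pickle.load(open("w1.pkl","rb"));m2=pickle.load(open("w2.pkl","rb"))
f1=lambda c:((c[0]+.5)/4-.5+150,(c[1]+.5)/4-.5+125)
f2=lambda c:((c[0]+.5)/4-.5+200,(c[1]+.5)/4-.5+100)
P={}
for n,a,b in [("fin",(592,78),(596,185)),("grip",(512,267),(515,408)),("bead",(335,264),(304,406)),("pointer",(714,135),(733,250)),("paddle_R",(718,352),(734,504)),
  ("sledBL",(377,134),(318,248)),("clipfin_outer",(592,43),(596,146))]:
    X,e=tri([(m1,f1(a)),(m2,f2(b))]);P[n]=X;print(n,np.round(X*1000,1),np.round(np.array(e)*1000,1))
# tray yaw from rails in w1 (outer rail top edges, z=.042)
for a,b in [((40,122),(700,122)),((60,330),(700,335))]:
    A,B=onz(m1,f1(a),.042),onz(m1,f1(b),.042);d=B-A;print("rail",np.round(A,4),np.round(B,4),np.degrees(np.arctan2(d[1],d[0])))
yaw=np.radians(-9.87);ex=np.array([np.cos(yaw),np.sin(yaw),0]);ey=np.array([-ex[1],ex[0],0])
for n in P: print(n,"rel grip mm",np.round([(P[n]-P["grip"])@ex*1000,(P[n]-P["grip"])@ey*1000],1))
E
python3 t.py
```

```text
fin [627.9  21.8  68.7] [0.2 0.2]
grip [597.4 -22.5  96.9] [0. 0.]
bead [549.4 -14.7  91.9] [0.2 0.2]
pointer [660.    0.   67.8] [0.3 0.3]
paddle_R [651.2 -61.5  79. ] [0.2 0.2]
sledBL [557.5  12.3  14.3] [0.1 0.1]
clipfin_outer [629.5  31.1  66.7] [0. 0.]
rail [0.4588 0.0363 0.042 ] [0.6599 0.0011 0.042 ] -9.928565485747853
rail [ 0.4475 -0.0294  0.042 ] [ 0.6507 -0.0662  0.042 ] -10.260028509978271
fin rel grip mm [22.5 48.9]
grip rel grip mm [0. 0.]
bead rel grip mm [-48.6  -0.5]
pointer rel grip mm [57.8 32.9]
paddle_R rel grip mm [ 59.7 -29.2]
sledBL rel grip mm [-45.3  27.5]
clipfin_outer rel grip mm [22.4 58.3]
```

The measurements agree with the text: pointer 33 mm left of the centre line, fin 49 mm left, fin and pointer tops at 67–68 mm, paddle at 79 mm. The lever is at about 0.49 rad and the draw is about 36–37 mm. Moving over the grip now.

Request:
apply_moves(
  steps=[
    [[0, 2.36, 2, 0, 0, 0, 1], [0, 2.36, 5, 0, 0, 0, 1], [0, 2.36, 7, 0, 0, 0, 1], [0, 2.36, 8, 0, 0, 0, 1], [0, 2.36, 8, 0, 0, 0, 1], [0, 2.36, 8, 0, 0, 0, 1], [0, 2.36, 8, 0, 0, 0, 1]],
  ],
)

```text
time_s: 3.88
position: [0.5748, -0.0186, 0.1346]
tcp_rot: [[0.172, 0.985, 0.002], [0.985, -0.172, -0.0], [-0.0, 0.002, -1.0]]
force: [-0.0, 0.1, -0.1]
opening: 1.0
grasp_force: 0.0
```

```bash
cat > rel.py <<'E'
from h import *
s=bot.read_state();yaw=np.radians(-10.1);ex=np.array([np.cos(yaw),np.sin(yaw),0]);ey=np.array([-ex[1],ex[0],0])
G=np.array([.5974,-.0225,0])
d=s["position"]-G
print("t",s["time_s"],"tray x,y,z mm",np.round([d@ex*1e3,d@ey*1e3,d[2]*1e3],2),"F",np.round([s["force"]@ex,s["force"]@ey,s["force"][2]],1),"open mm",round(s["opening"]*87,2),"gf",s["grasp_force"],"yaw",np.round(np.degrees(np.arctan2(s["tcp_rot"][1,1],s["tcp_rot"][0,1])),2), "front pad",round(d@ex*1e3+s["opening"]*43.5,2))
E
python3 rel.py
```

```text
t 3.875 tray x,y,z mm [-2.2970e+01 -9.0000e-02  1.3456e+02] F [-0.1  0.1 -0.1] open mm 87.04 gf 0.0 yaw -9.91 front pad 20.55
```

Request:
apply_moves(
  steps=[
    [[0, 0, 2, 0, 0, 0, 1], [0, 0, 4, 0, 0, 0, 1], [0, 0, 5.5, 0, 0, 0, 1], [0, 0, 6.8, 0, 0, 0, 1], [0, 0, 6.8, 0, 0, 0, 1], [0, 0, 6.8, 0, 0, 0, 1], [0, 0, 6.8, 0, 0, 0, 1]],
  ],
)

```text
time_s: 4.75
position: [0.5745, -0.0185, 0.0662]
tcp_rot: [[0.172, 0.985, 0.001], [0.985, -0.172, -0.0], [-0.0, 0.001, -1.0]]
force: [0.6, 0.7, 0.7]
opening: 1.001
grasp_force: 0.0
```

```bash
python3 rel.py
python3 - <<'E'
from h import *
im=bot.capture("wrist");cv2.imwrite("pics/w3.png",im)
E
```

```text
t 4.75 tray x,y,z mm [-23.21  -0.08  66.18] F [0.4 0.8 0.7] open mm 87.13 gf 0.0 yaw -9.91 front pad 20.36
```

View pics/w3.png

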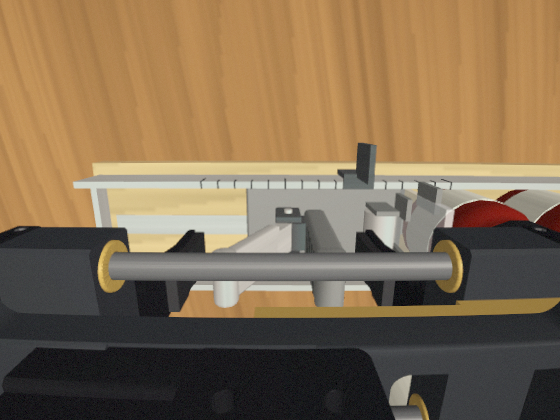

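The fingers straddle grip and lever cleanly. The clip fin is at (368,163) and the pointer at (427,190), both visible. I'll draw most of the way with the front finger only.

Request:
apply_moves(
  steps=[
    [[0, -0.5, 0, 0, 0, 0, 1], [0, -1.0, 0, 0, 0, 0, 1], [0, -1.3, 0, 0, 0, 0, 1], [0, -1.6, 0, 0, 0, 0, 1], [0, -1.9, 0, 0, 0, 0, 1], [0, -2.2, 0, 0, 0, 0, 1], [0, -2.6, 0, 0, 0, 0, 1], [0, -3.0, 0, 0, 0, 0, 1], [0, -3.4, 0, 0, 0, 0, 1], [0, -3.8, 0, 0, 0, 0, 1], [0, -4.1, 0, 0, 0, 0, 1], [0, -4.4, 0, 0, 0, 0, 1], [0, -4.6, 0, 0, 0, 0, 1], [0, -4.6, 0, 0, 0, 0, 1], [0, -4.6, 0, 0, 0, 0, 1], [0, -4.6, 0, 0, 0, 0, 1]],
  ],
)

```text
time_s: 6.8
position: [0.5285, -0.0105, 0.0654]
tcp_rot: [[0.172, 0.985, -0.001], [0.985, -0.172, 0.0], [-0.0, -0.001, -1.0]]
force: [4.6, -1.2, 1.2]
opening: 0.997
grasp_force: 2.0
```

```bash
python3 rel.py
python3 - <<'E'
from h import *
import pickle
m=bot.camera_model("wrist");im=bot.capture("wrist");pickle.dump(m,open("w4.pkl","wb"));cv2.imwrite("pics/w4.png",im)
print(proj(m,np.array([.6279,.0218,.067])))
cv2.imwrite("pics/w4c.png",cv2.resize(im[130:270,350:510],None,fx=4,fy=4,interpolation=cv2.INTER_CUBIC))
E
```

```text
t 6.8 tray x,y,z mm [-69.9   -0.29  65.42] F [ 4.7 -0.4  1.2] open mm 86.77 gf 2.0147022639139323 yaw -9.91 front pad -26.52
[462.39937474 164.96921162]
```

View pics/w4c.png

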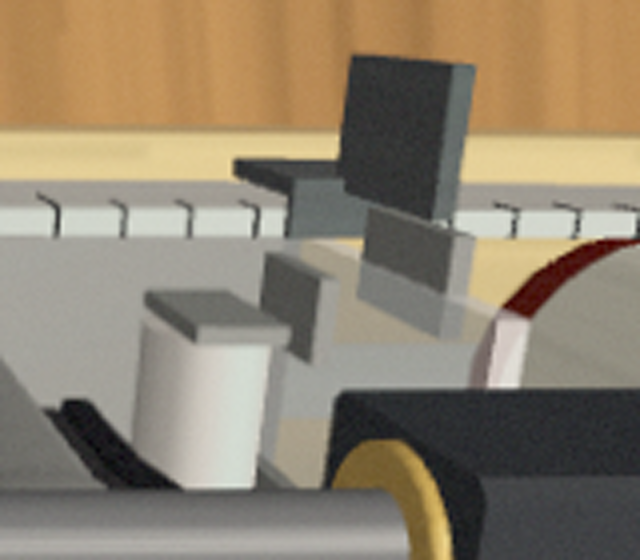

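Run:
```python
from h import *
import pickle
m=pickle.load(open("w4.pkl","rb"));yaw=np.radians(-10.1);ex=np.array([np.cos(yaw),np.sin(yaw),0]);ey=np.array([-ex[1],ex[0],0]);G=np.array([.5974,-.0225,0])
for n,c,z in [("fin bo",(453,64),.067),("fin fo",(475,66),.067),("fin bi",(436,218),.067),("fin fi",(457,218),.067),("ptr bo",(450,233),.0665),("ptr fo",(474,236),.0665),("ptr bi",(441,337),.0665)]:
    d=onz(m,((c[0]+.5)/4-.5+350,(c[1]+.5)/4-.5+130),z)-G;print(n,np.round([d@ex*1e3,d@ey*1e3],1))
```

```text
fin bo [21.1 58.6]
fin fo [24.  58.4]
fin bi [21.7 39.1]
fin fi [24.5 39.1]
ptr bo [24.2 37.1]
ptr fo [27.5 36.7]
ptr bi [25.2 23.1]
```

Measured from this picture, the pointer is about 2.7 mm in front of the mark (fin 23.1, pointer 25.9 in tray x). I'll draw that much more, then close the jaw partway with the TCP moving forward so the grip stays put; the lever stays above 0.3 rad.

Request:
apply_moves(
  steps=[
    [[0, -0.27, 0, 0, 0, 0, 1], [0, -0.27, 0, 0, 0, 0, 1], [0, -0.07, 0, 0, 0, 0, 0.908], [0, 0.13, 0, 0, 0, 0, 0.816], [0, 0.33, 0, 0, 0, 0, 0.724], [0, 0.53, 0, 0, 0, 0, 0.632], [0, 0.73, 0, 0, 0, 0, 0.54], [0, 0.93, 0, 0, 0, 0, 0.448], [0, 1.13, 0, 0, 0, 0, 0.356], [0, 1.33, 0, 0, 0, 0, 0.264], [0, 1.53, 0, 0, 0, 0, 0.172], [0, 1.53, 0, 0, 0, 0, 0.172], [0, 1.53, 0, 0, 0, 0, 0.172], [0, 1.53, 0, 0, 0, 0, 0.172]],
  ],
)

```text
time_s: 8.6
position: [0.5437, -0.0131, 0.0654]
tcp_rot: [[0.172, 0.985, -0.0], [0.985, -0.172, 0.0], [-0.0, -0.0, -1.0]]
force: [3.7, -1.8, -4.2]
opening: 0.587
grasp_force: 4.0
```

```bash
python3 rel.py
python3 - <<'E'
from h import *
import pickle
m=bot.camera_model("wrist");im=bot.capture("wrist");pickle.dump(m,open("w5.pkl","wb"));cv2.imwrite("pics/w5.png",im)
u=proj(m,np.array([.6279,.0218,.067]));print(u);u=u.astype(int)
u0,v0=u[0]-120,u[1]-40;print(u0,v0)
cv2.imwrite("pics/w5c.png",cv2.resize(im[v0:v0+140,u0:u0+180],None,fx=4,fy=4,interpolation=cv2.INTER_CUBIC))
E
```

```text
t 8.6 tray x,y,z mm [-54.55  -0.19  65.45] F [ 3.9 -1.2 -4.2] open mm 51.04 gf 4.020678662263464 yaw -9.91 front pad -29.03
[432.89151579 164.77436157]
312 124
```

View pics/w5c.png

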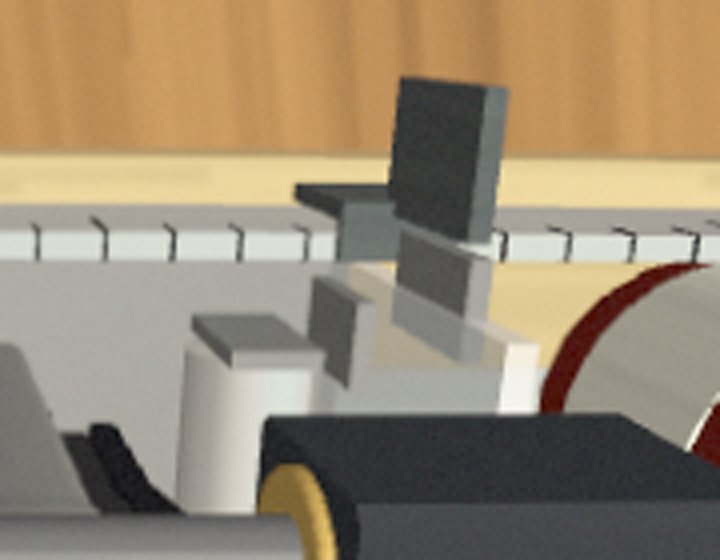

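The fin's top strip runs from (486,86) to (468,243) in the crop. The pointer's runs from (468,256) to (460,360), nearly collinear with it.

```bash
cat > cmp.py <<'E'
from h import *
import pickle,sys
def go(f,off,L):
    m=pickle.load(open(f,"rb"));yaw=np.radians(-10.1);ex=np.array([np.cos(yaw),np.sin(yaw),0]);ey=np.array([-ex[1],ex[0],0]);G=np.array([.5974,-.0225,0])
    for n,c,z in L:
        d=onz(m,((c[0]+.5)/4-.5+off[0],(c[1]+.5)/4-.5+off[1]),z)-G;print(n,np.round([d@ex*1e3,d@ey*1e3],2))
E
python3 - <<'E'
from cmp import *
go("w5.pkl",(312,124),[("fin bo",(486,87),.067),("fin fo",(509,88),.067),("fin bi",(468,243),.067),("fin fi",(490,243),.067),("ptr bo",(468,255),.0665),("ptr fo",(490,258),.0665),("ptr bi",(460,360),.0665)])
im=cv2.imread("pics/w5.png");g=cv2.cvtColor(cv2.resize(im[124:264,312:492],None,fx=4,fy=4,interpolation=cv2.INTER_CUBIC),cv2.COLOR_BGR2GRAY).astype(int)
for r in [100,130,160,190,220,262,275,290,305]: # edge: back face->top strip
    d=np.diff(cv2.GaussianBlur(g[r:r+1].astype(np.float32),(9,1),0)[0])[440:520];print(r,440+d[:50].argmax(),440+d.argmax(),round(float(d[:50].max()),1))
E
```

```text
fin bo [21.19 58.57]
fin fo [24.13 58.49]
fin bi [21.3  38.94]
fin fi [24.18 38.97]
ptr bo [21.75 37.29]
ptr fo [24.7  36.92]
ptr bi [22.47 23.27]
100 484 484 9.4
130 479 479 9.6
160 476 500 8.2
190 472 495 8.4
220 469 492 7.3
262 471 504 10.3
275 468 468 11.8
290 467 467 11.4
305 465 465 10.6
```

Request:
apply_moves(
  steps=[
    [[0, -0.07, 0, 0, 0, 0, 0.172], [0, 0.03, 0, 0, 0, 0, 0.126], [0, 0.13, 0, 0, 0, 0, 0.08], [0, 0.13, 0, 0, 0, 0, 0.08], [0, 0.13, 0, 0, 0, 0, 0.08], [0, 0.13, 0, 0, 0, 0, 0.08]],
  ],
)

```text
time_s: 9.4
position: [0.5452, -0.0134, 0.0656]
tcp_rot: [[0.172, 0.985, 0.0], [0.985, -0.172, -0.0], [0.0, 0.0, -1.0]]
force: [4.7, -1.3, -3.2]
opening: 0.543
grasp_force: 3.9
```

```bash
python3 rel.py
cat > edge.py <<'E'
from cmp import *
def edge(tag):
    m=bot.camera_model("wrist");im=bot.capture("wrist");pickle.dump(m,open(tag+".pkl","wb"));cv2.imwrite(f"pics/{tag}.png",im)
    yaw=np.radians(-10.1);ex=np.array([np.cos(yaw),np.sin(yaw),0]);ey=np.array([-ex[1],ex[0],0]);G=np.array([.5974,-.0225,0])
    g=cv2.GaussianBlur(cv2.cvtColor(im,cv2.COLOR_BGR2GRAY).astype(np.float32),(3,1),0)
    for nm,z,ys in [("fin",.067,range(42,57,3)),("ptr",.0665,range(28,37,2))]:
        out=[]
        for y in ys:
            u,v=proj(m,G+ex*.0215+ey*y/1e3+np.array([0,0,z]));a=int(round(u))-5
            d=np.diff(g[int(round(v))])[a:a+10];i=int(d[1:-1].argmax())+1
            p=i+0.5*(d[i-1]-d[i+1])/(d[i-1]-2*d[i]+d[i+1]);q=onz(m,(a+p+.5,v),z)-G
            out.append((y,round(q@ex*1e3,2),round(float(d[i]),0)))
        print(nm,out,"mean",np.mean([o[1] for o in out]))
E
python3 -c "
from edge import *;edge('w6')
u=proj(pickle.load(open('w6.pkl','rb')),np.array([.6279,.0218,.067])).astype(int);u0,v0=u[0]-60,u[1]-30;print(u0,v0)
im=cv2.imread('pics/w6.png')[v0:v0+75,u0:u0+100];cv2.imwrite('pics/w6c.png',cv2.resize(im,None,fx=8,fy=8,interpolation=cv2.INTER_CUBIC))"
```

```text
t 9.4 tray x,y,z mm [-52.98  -0.16  65.58] F [ 4.8 -0.5 -3.2] open mm 47.25 gf 3.8901782645552885 yaw -9.91 front pad -29.36
fin [(42, np.float64(21.32), 20.0), (45, np.float64(21.13), 25.0), (48, np.float64(21.11), 22.0), (51, np.float64(21.05), 22.0), (54, np.float64(21.12), 25.0)] mean 21.146
ptr [(28, np.float64(22.17), 14.0), (30, np.float64(21.84), 33.0), (32, np.float64(21.83), 32.0), (34, np.float64(21.79), 34.0), (36, np.float64(21.87), 32.0)] mean 21.9
369 134
```

View pics/w6c.png

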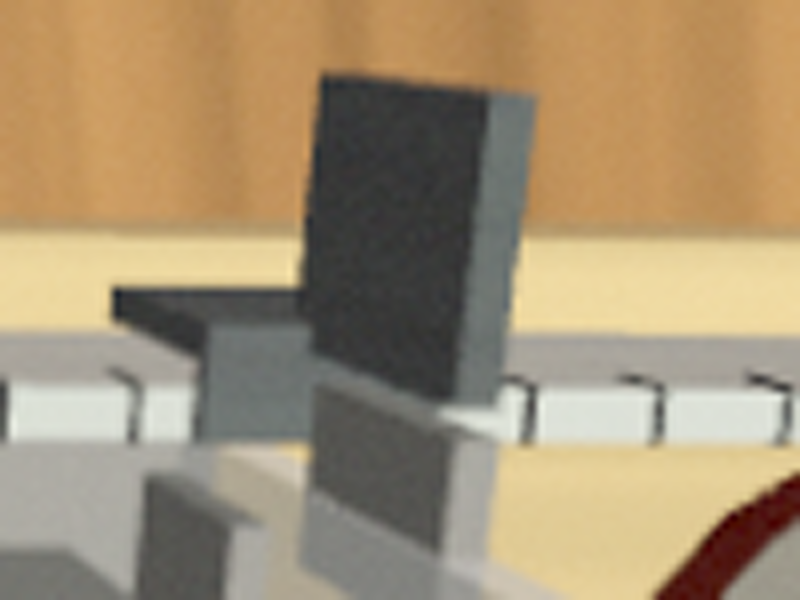

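Request:
apply_moves(
  steps=[
    [[0, -0.05, 0, 0, 0, 0, 0.08], [0, 0.0, 0, 0, 0, 0, 0.057], [0, 0.0, 0, 0, 0, 0, 0.057], [0, 0.0, 0, 0, 0, 0, 0.057], [0, 0.0, 0, 0, 0, 0, 0.057]],
  ],
)

```text
time_s: 10.07
position: [0.545, -0.0133, 0.0656]
tcp_rot: [[0.172, 0.985, -0.0], [0.985, -0.172, 0.0], [0.0, -0.0, -1.0]]
force: [3.2, -0.2, -1.7]
opening: 0.529
grasp_force: 3.6
```

```bash
python3 rel.py; python3 -c "
from edge import *;edge('w7')"
```

```text
t 10.075 tray x,y,z mm [-53.15  -0.15  65.58] F [ 3.2  0.4 -1.7] open mm 46.02 gf 3.6419920054322574 yaw -9.91 front pad -30.14
fin [(42, np.float64(21.23), 19.0), (45, np.float64(21.13), 22.0), (48, np.float64(21.17), 26.0), (51, np.float64(21.22), 25.0), (54, np.float64(21.25), 24.0)] mean 21.2
ptr [(28, np.float64(21.57), 14.0), (30, np.float64(21.14), 32.0), (32, np.float64(21.2), 33.0), (34, np.float64(21.1), 34.0), (36, np.float64(21.16), 33.0)] mean 21.233999999999998
```

The pointer is now level with the mark (21.15 against 21.2 mm). Squeezing the lever in small synchronised steps.

Request:
apply_moves(
  steps=[
    [[0, 0.05, 0, 0, 0, 0, 0.034], [0, 0.1, 0, 0, 0, 0, 0.011], [0, 0.15, 0, 0, 0, 0, -0.012], [0, 0.2, 0, 0, 0, 0, -0.035], [0, 0.25, 0, 0, 0, 0, -0.058], [0, 0.3, 0, 0, 0, 0, -0.081], [0, 0.35, 0, 0, 0, 0, -0.104], [0, 0.4, 0, 0, 0, 0, -0.127], [0, 0.4, 0, 0, 0, 0, -0.127], [0, 0.4, 0, 0, 0, 0, -0.127]],
  ],
)

```text
time_s: 11.38
position: [0.551, -0.0144, 0.0656]
tcp_rot: [[0.172, 0.985, 0.004], [0.985, -0.172, -0.001], [0.0, 0.004, -1.0]]
force: [7.4, -1.5, -4.1]
opening: 0.439
grasp_force: 8.2
```

```bash
python3 rel.py; python3 -c "
from edge import *;edge('w8')"
```

```text
t 11.375 tray x,y,z mm [-47.06  -0.16  65.59] F [ 7.6 -0.2 -4.1] open mm 38.19 gf 8.221677469555289 yaw -9.92 front pad -27.96
fin [(42, np.float64(21.3), 23.0), (45, np.float64(21.25), 22.0), (48, np.float64(21.18), 22.0), (51, np.float64(21.3), 23.0), (54, np.float64(21.26), 22.0)] mean 21.258000000000003
ptr [(28, np.float64(24.05), 10.0), (30, np.float64(23.42), 38.0), (32, np.float64(23.44), 31.0), (34, np.float64(23.38), 37.0), (36, np.float64(23.29), 35.0)] mean 23.516
```

The arm yielded 2 mm forward as the cam load came on; the lever is at about 0.11 rad, not shut. I'll stop squeezing and draw back to the mark before going on.

Request:
apply_moves(
  steps=[
    [[0, -0.1, 0, 0, 0, 0, -0.127], [0, -0.2, 0, 0, 0, 0, -0.127], [0, -0.2, 0, 0, 0, 0, -0.127], [0, -0.2, 0, 0, 0, 0, -0.127], [0, -0.2, 0, 0, 0, 0, -0.127], [0, -0.2, 0, 0, 0, 0, -0.127]],
  ],
)

```text
time_s: 12.18
position: [0.551, -0.0144, 0.0656]
tcp_rot: [[0.173, 0.985, 0.008], [0.985, -0.173, -0.001], [0.0, 0.008, -1.0]]
force: [11.0, -1.3, -8.5]
opening: 0.443
grasp_force: 8.6
```

```bash
python3 rel.py; python3 -c "
from edge import *;edge('w9')"
```

```text
t 12.175 tray x,y,z mm [-47.09  -0.18  65.62] F [11.1  0.7 -8.5] open mm 38.58 gf 8.647035676985979 yaw -9.94 front pad -27.8
fin [(42, np.float64(21.32), 26.0), (45, np.float64(21.33), 23.0), (48, np.float64(21.22), 24.0), (51, np.float64(21.21), 22.0), (54, np.float64(21.22), 22.0)] mean 21.259999999999998
ptr [(28, np.float64(23.33), 19.0), (30, np.float64(23.37), 35.0), (32, np.float64(23.34), 36.0), (34, np.float64(23.4), 32.0), (36, np.float64(23.33), 36.0)] mean 23.354
```

Request:
apply_moves(
  steps=[
    [[0, -0.07, 0, 0, 0, 0, -0.09], [0, -0.15, 0, 0, 0, 0, -0.05], [0, -0.2, 0, 0, 0, 0, -0.05], [0, -0.25, 0, 0, 0, 0, -0.05], [0, -0.3, 0, 0, 0, 0, -0.05], [0, -0.3, 0, 0, 0, 0, -0.05], [0, -0.3, 0, 0, 0, 0, -0.05]],
  ],
)

```text
time_s: 13.1
position: [0.5475, -0.0138, 0.0656]
tcp_rot: [[0.172, 0.985, 0.007], [0.985, -0.172, -0.001], [0.0, 0.007, -1.0]]
force: [8.9, -1.3, -7.3]
opening: 0.478
grasp_force: 6.1
```

```bash
python3 rel.py; python3 -c "
from edge import *;edge('w10')"
```

```text
t 13.1 tray x,y,z mm [-50.63  -0.18  65.63] F [ 9.   0.3 -7.3] open mm 41.62 gf 6.133082234300673 yaw -9.93 front pad -29.81
fin [(42, np.float64(21.16), 22.0), (45, np.float64(21.2), 22.0), (48, np.float64(21.07), 22.0), (51, np.float64(21.18), 20.0), (54, np.float64(21.14), 24.0)] mean 21.15
ptr [(28, np.float64(21.62), 12.0), (30, np.float64(21.44), 34.0), (32, np.float64(21.37), 34.0), (34, np.float64(21.41), 34.0), (36, np.float64(21.39), 34.0)] mean 21.446
```

Request:
apply_moves(
  steps=[
    [[0, 0.0, 0, 0, 0, 0, -0.07], [0, 0.03, 0, 0, 0, 0, -0.09], [0, 0.06, 0, 0, 0, 0, -0.11], [0, 0.09, 0, 0, 0, 0, -0.127], [0, 0.09, 0, 0, 0, 0, -0.127]],
  ],
)

```text
time_s: 13.78
position: [0.5497, -0.0142, 0.0658]
tcp_rot: [[0.173, 0.985, 0.01], [0.985, -0.173, -0.002], [0.0, 0.01, -1.0]]
force: [11.7, -2.1, -9.8]
opening: 0.438
grasp_force: 12.3
```

```bash
python3 rel.py; python3 -c "
from edge import *;edge('w11')"
```

```text
t 13.775 tray x,y,z mm [-48.43  -0.18  65.76] F [11.9  0.  -9.8] open mm 38.15 gf 12.32312239240855 yaw -9.94 front pad -29.36
fin [(42, np.float64(21.22), 24.0), (45, np.float64(21.27), 25.0), (48, np.float64(21.26), 21.0), (51, np.float64(21.11), 22.0), (54, np.float64(21.15), 22.0)] mean 21.201999999999998
ptr [(28, np.float64(22.18), 17.0), (30, np.float64(22.21), 34.0), (32, np.float64(22.04), 37.0), (34, np.float64(22.11), 32.0), (36, np.float64(22.11), 36.0)] mean 22.130000000000003
```

Request:
apply_moves(
  steps=[
    [[0, -0.1, 0, 0, 0, 0, -0.1], [0, -0.2, 0, 0, 0, 0, -0.07], [0, -0.24, 0, 0, 0, 0, -0.07], [0, -0.24, 0, 0, 0, 0, -0.07], [0, -0.24, 0, 0, 0, 0, -0.07]],
  ],
)

```text
time_s: 14.45
position: [0.5471, -0.0138, 0.0658]
tcp_rot: [[0.173, 0.985, 0.009], [0.985, -0.173, -0.002], [0.0, 0.009, -1.0]]
force: [11.7, -1.3, -7.7]
opening: 0.462
grasp_force: 7.3
```

```bash
python3 rel.py; python3 -c "
from edge import *;edge('w12')"
```

```text
t 14.45 tray x,y,z mm [-51.07  -0.22  65.78] F [11.7  0.8 -7.7] open mm 40.23 gf 7.301425135228783 yaw -9.94 front pad -30.95
fin [(42, np.float64(21.21), 22.0), (45, np.float64(21.21), 22.0), (48, np.float64(21.18), 22.0), (51, np.float64(21.21), 22.0), (54, np.float64(21.13), 21.0)] mean 21.188
ptr [(28, np.float64(20.73), 15.0), (30, np.float64(20.57), 34.0), (32, np.float64(20.49), 35.0), (34, np.float64(20.49), 31.0), (36, np.float64(20.54), 35.0)] mean 20.564
```

Request:
apply_moves(
  steps=[
    [[0, 0.04, 0, 0, 0, 0, -0.09], [0, 0.08, 0, 0, 0, 0, -0.11], [0, 0.12, 0, 0, 0, 0, -0.13], [0, 0.15, 0, 0, 0, 0, -0.15], [0, 0.18, 0, 0, 0, 0, -0.173], [0, 0.18, 0, 0, 0, 0, -0.173]],
  ],
)

```text
time_s: 15.25
position: [0.5502, -0.0143, 0.066]
tcp_rot: [[0.173, 0.985, 0.012], [0.985, -0.173, -0.002], [0.0, 0.012, -1.0]]
force: [14.8, -1.6, -8.1]
opening: 0.415
grasp_force: 13.2
```

```bash
python3 rel.py; python3 -c "
from edge import *;edge('w13')"
```

```text
t 15.25 tray x,y,z mm [-47.88  -0.24  66.01] F [14.8  1.  -8.1] open mm 36.07 gf 13.18948624539189 yaw -9.95 front pad -29.84
fin [(42, np.float64(21.24), 24.0), (45, np.float64(21.19), 23.0), (48, np.float64(21.23), 21.0), (51, np.float64(21.24), 24.0), (54, np.float64(21.25), 22.0)] mean 21.229999999999997
ptr [(28, np.float64(21.9), 16.0), (30, np.float64(21.62), 34.0), (32, np.float64(21.67), 40.0), (34, np.float64(21.55), 38.0), (36, np.float64(21.63), 34.0)] mean 21.674
```

Request:
apply_moves(
  steps=[
    [[0, -0.03, 0, 0, 0, 0, -0.173], [0, -0.02, 0, 0, 0, 0, -0.19], [0, 0.0, 0, 0, 0, 0, -0.21], [0, 0.02, 0, 0, 0, 0, -0.23], [0, 0.03, 0, 0, 0, 0, -0.241], [0, 0.03, 0, 0, 0, 0, -0.241]],
  ],
)

```text
time_s: 16.05
position: [0.5525, -0.0148, 0.0663]
tcp_rot: [[0.173, 0.985, 0.016], [0.985, -0.173, -0.003], [0.0, 0.017, -1.0]]
force: [16.6, -1.3, -9.9]
opening: 0.385
grasp_force: 15.5
```

```bash
python3 rel.py; python3 -c "
from edge import *;edge('w14')"
```

```text
t 16.05 tray x,y,z mm [-45.52  -0.26  66.28] F [16.5  1.6 -9.9] open mm 33.47 gf 15.465568456565961 yaw -9.96 front pad -28.78
fin [(42, np.float64(21.28), 25.0), (45, np.float64(21.14), 26.0), (48, np.float64(21.25), 26.0), (51, np.float64(21.27), 22.0), (54, np.float64(21.15), 24.0)] mean 21.218
ptr [(28, np.float64(22.76), 15.0), (30, np.float64(22.44), 41.0), (32, np.float64(22.54), 34.0), (34, np.float64(22.49), 43.0), (36, np.float64(22.37), 38.0)] mean 22.520000000000003
```

Request:
apply_moves(
  steps=[
    [[0, -0.12, 0, 0, 0, 0, -0.21], [0, -0.22, 0, 0, 0, 0, -0.2], [0, -0.28, 0, 0, 0, 0, -0.2], [0, -0.28, 0, 0, 0, 0, -0.2], [0, -0.28, 0, 0, 0, 0, -0.2]],
  ],
)

```text
time_s: 16.73
position: [0.5512, -0.0146, 0.0662]
tcp_rot: [[0.173, 0.985, 0.019], [0.985, -0.173, -0.003], [0.0, 0.02, -1.0]]
force: [19.0, -1.3, -12.3]
opening: 0.405
grasp_force: 13.0
```

```bash
python3 rel.py; python3 -c "
from edge import *;edge('w15')"
```

```text
t 16.725 tray x,y,z mm [-46.83  -0.29  66.22] F [ 18.9   2.1 -12.3] open mm 35.24 gf 13.043382342439145 yaw -9.97 front pad -29.21
fin [(42, np.float64(21.28), 26.0), (45, np.float64(21.26), 23.0), (48, np.float64(21.08), 24.0), (51, np.float64(21.18), 24.0), (54, np.float64(21.25), 21.0)] mean 21.21
ptr [(28, np.float64(22.02), 19.0), (30, np.float64(21.91), 34.0), (32, np.float64(22.0), 40.0), (34, np.float64(21.89), 38.0), (36, np.float64(21.97), 35.0)] mean 21.958000000000002
```

Request:
apply_moves(
  steps=[
    [[0, -0.05, 0, 0.6, 0, 0, -0.2], [0, -0.12, 0, 1.2, 0, 0, -0.2], [0, -0.12, 0, 1.2, 0, 0, -0.2], [0, -0.12, 0, 1.2, 0, 0, -0.2]],
  ],
)

```text
time_s: 17.27
position: [0.5509, -0.0145, 0.0666]
tcp_rot: [[0.173, 0.985, 0.001], [0.985, -0.173, -0.0], [0.0, 0.001, -1.0]]
force: [17.4, -0.8, -11.5]
opening: 0.401
grasp_force: 13.8
```

```bash
python3 rel.py; python3 -c "
from edge import *;edge('w16');print(bot.read_state()['tcp_rot'][:,2])"
```

```text
t 17.275 tray x,y,z mm [-47.22  -0.27  66.56] F [ 17.3   2.3 -11.5] open mm 34.88 gf 13.838543146084703 yaw -9.97 front pad -29.78
fin [(42, np.float64(21.33), 22.0), (45, np.float64(21.15), 25.0), (48, np.float64(21.24), 23.0), (51, np.float64(21.25), 22.0), (54, np.float64(21.25), 22.0)] mean 21.244
ptr [(28, np.float64(21.96), 15.0), (30, np.float64(21.78), 34.0), (32, np.float64(21.78), 40.0), (34, np.float64(21.67), 37.0), (36, np.float64(21.78), 40.0)] mean 21.794000000000004
[ 1.16966775e-03 -2.02263803e-04 -9.99999295e-01]
```

Request:
apply_moves(
  steps=[
    [[0, -0.15, 0, 0, 0, 0, -0.2], [0, -0.25, 0, 0, 0, 0, -0.2], [0, -0.25, 0, 0.2, 0, 0, -0.22], [0, -0.25, 0, 0.3, 0, 0, -0.24], [0, -0.25, 0, 0.4, 0, 0, -0.26], [0, -0.25, 0, 0.4, 0, 0, -0.26]],
  ],
)

```text
time_s: 18.08
position: [0.5509, -0.0145, 0.0667]
tcp_rot: [[0.174, 0.985, -0.001], [0.985, -0.174, 0.0], [0.0, -0.001, -1.0]]
force: [22.1, -1.7, -14.1]
opening: 0.378
grasp_force: 20.7
```

```bash
python3 rel.py; python3 -c "
from edge import *;edge('w17');print(bot.read_state()['tcp_rot'][:,2])"
```

```text
t 18.075 tray x,y,z mm [-47.21  -0.3   66.67] F [ 22.1   2.2 -14.1] open mm 32.85 gf 20.710035000394914 yaw -9.99 front pad -30.78
fin [(42, np.float64(21.35), 23.0), (45, np.float64(21.2), 25.0), (48, np.float64(21.27), 24.0), (51, np.float64(21.27), 21.0), (54, np.float64(21.14), 22.0)] mean 21.246
ptr [(28, np.float64(20.85), 16.0), (30, np.float64(20.6), 34.0), (32, np.float64(20.72), 42.0), (34, np.float64(20.61), 39.0), (36, np.float64(20.73), 37.0)] mean 20.702
[-3.89500975e-04  1.52340466e-04 -9.99999913e-01]
```

Request:
apply_moves(
  steps=[
    [[0, 0.03, 0, 0.1, 0, 0, -0.28], [0, 0.06, 0, 0.2, 0, 0, -0.295], [0, 0.09, 0, 0.2, 0, 0, -0.31], [0, 0.09, 0, 0.2, 0, 0, -0.31]],
  ],
)

```text
time_s: 18.62
position: [0.5527, -0.0148, 0.0667]
tcp_rot: [[0.174, 0.985, -0.002], [0.985, -0.174, 0.0], [0.0, -0.002, -1.0]]
force: [23.6, -1.0, -14.8]
opening: 0.349
grasp_force: 21.4
```

```bash
python3 rel.py; python3 -c "
from edge import *;edge('w18');print(bot.read_state()['tcp_rot'][:,2])"
```

```text
t 18.625 tray x,y,z mm [-45.4   -0.31  66.69] F [ 23.4   3.2 -14.8] open mm 30.33 gf 21.360676743715885 yaw -10.0 front pad -30.23
fin [(42, np.float64(21.25), 26.0), (45, np.float64(21.24), 24.0), (48, np.float64(21.19), 24.0), (51, np.float64(21.3), 25.0), (54, np.float64(21.22), 20.0)] mean 21.24
ptr [(28, np.float64(21.55), 15.0), (30, np.float64(21.22), 36.0), (32, np.float64(21.35), 36.0), (34, np.float64(21.27), 38.0), (36, np.float64(21.42), 36.0)] mean 21.362000000000002
[-1.89679649e-03  4.17068709e-04 -9.99998114e-01]
```

Request:
apply_moves(
  steps=[
    [[0, 0.02, 0, 0, 0, 0, -0.325], [0, 0.03, 0, 0.1, 0, 0, -0.34], [0, 0.03, 0, 0.1, 0, 0, -0.37], [0, 0.03, 0, 0.1, 0, 0, -0.4], [0, 0.03, 0, 0.1, 0, 0, -0.5], [0, 0.03, 0, 0.1, 0, 0, -0.5]],
  ],
)

```text
time_s: 19.42
position: [0.5531, -0.0149, 0.0667]
tcp_rot: [[0.174, 0.985, -0.003], [0.985, -0.174, 0.001], [0.0, -0.003, -1.0]]
force: [23.2, -1.5, -15.5]
opening: 0.342
grasp_force: 30.0
```

```bash
python3 rel.py; python3 -c "
from edge import *;edge('w19');print(bot.read_state()['tcp_rot'][:,2])"
```

```text
t 19.425 tray x,y,z mm [-44.95  -0.3   66.74] F [ 23.1   2.6 -15.5] open mm 29.77 gf 29.957689227812807 yaw -10.0 front pad -30.07
fin [(42, np.float64(21.18), 24.0), (45, np.float64(21.25), 30.0), (48, np.float64(21.34), 24.0), (51, np.float64(21.19), 24.0), (54, np.float64(21.24), 25.0)] mean 21.24
ptr [(28, np.float64(21.71), 16.0), (30, np.float64(21.48), 36.0), (32, np.float64(21.43), 36.0), (34, np.float64(21.49), 35.0), (36, np.float64(21.42), 42.0)] mean 21.506
[-3.10112741e-03  6.19161211e-04 -9.99995000e-01]
```

Shut under the full 30 N, with the pointer within 0.3 mm. I'll ease the pull a little so more of the grip force goes to the lever, and check that the pointer and opening hold.

Request:
apply_moves(
  steps=[
    [[0, 0.1, 0, 0, 0, 0, -0.6], [0, 0.2, 0, -0.1, 0, 0, -0.8], [0, 0.25, 0, -0.2, 0, 0, -1], [0, 0.25, 0, -0.2, 0, 0, -1]],
  ],
)

```text
time_s: 19.98
position: [0.5533, -0.0149, 0.0667]
tcp_rot: [[0.173, 0.985, -0.004], [0.985, -0.173, 0.001], [-0.0, -0.005, -1.0]]
force: [18.9, -1.3, -11.3]
opening: 0.343
grasp_force: 30.0
```

```bash
python3 rel.py; python3 -c "
from edge import *;edge('w20');print(bot.read_state()['tcp_rot'][:,2])"
```

```text
t 19.975 tray x,y,z mm [-44.79  -0.3   66.71] F [ 18.9   2.1 -11.3] open mm 29.81 gf 29.953335067257285 yaw -9.98 front pad -29.89
fin [(42, np.float64(21.24), 28.0), (45, np.float64(21.29), 24.0), (48, np.float64(21.18), 26.0), (51, np.float64(21.26), 28.0), (54, np.float64(21.3), 23.0)] mean 21.253999999999998
ptr [(28, np.float64(21.78), 15.0), (30, np.float64(21.63), 38.0), (32, np.float64(21.52), 40.0), (34, np.float64(21.54), 32.0), (36, np.float64(21.57), 44.0)] mean 21.607999999999997
[-4.44514571e-03  7.44840715e-04 -9.99989843e-01]
```

Request:
apply_moves(
  steps=[
    [[0, 0.1, 0, -0.1, 0, 0, -1], [0, 0.2, 0, -0.2, 0, 0, -1], [0, 0.25, 0, -0.3, 0, 0, -1], [0, 0.25, 0, -0.3, 0, 0, -1], [0, 0.25, 0, -0.3, 0, 0, -1], [0, 0.25, 0, -0.3, 0, 0, -1]],
  ],
)

```text
time_s: 20.78
position: [0.5534, -0.015, 0.0667]
tcp_rot: [[0.173, 0.985, -0.004], [0.985, -0.173, 0.001], [-0.0, -0.004, -1.0]]
force: [15.0, -1.6, -7.6]
opening: 0.338
grasp_force: 30.0
```

```bash
python3 rel.py; python3 -c "
from edge import *;edge('w21');print(bot.read_state()['tcp_rot'][:,2])
a=bot.capture('scene')[150:330,120:390];cv2.imwrite('pics/s2.png',cv2.resize(a,None,fx=2.9,fy=2.9,interpolation=cv2.INTER_CUBIC))"
```

```text
t 20.775 tray x,y,z mm [-44.61  -0.29  66.69] F [15.   1.  -7.6] open mm 29.39 gf 29.962486275471747 yaw -9.97 front pad -29.92
fin [(42, np.float64(21.33), 25.0), (45, np.float64(21.18), 27.0), (48, np.float64(21.27), 28.0), (51, np.float64(21.33), 24.0), (54, np.float64(21.17), 24.0)] mean 21.256
ptr [(28, np.float64(21.78), 17.0), (30, np.float64(21.72), 34.0), (32, np.float64(21.63), 40.0), (34, np.float64(21.53), 37.0), (36, np.float64(21.66), 36.0)] mean 21.663999999999998
[-4.10528818e-03  6.28542822e-04 -9.99991376e-01]
```

View pics/s2.png

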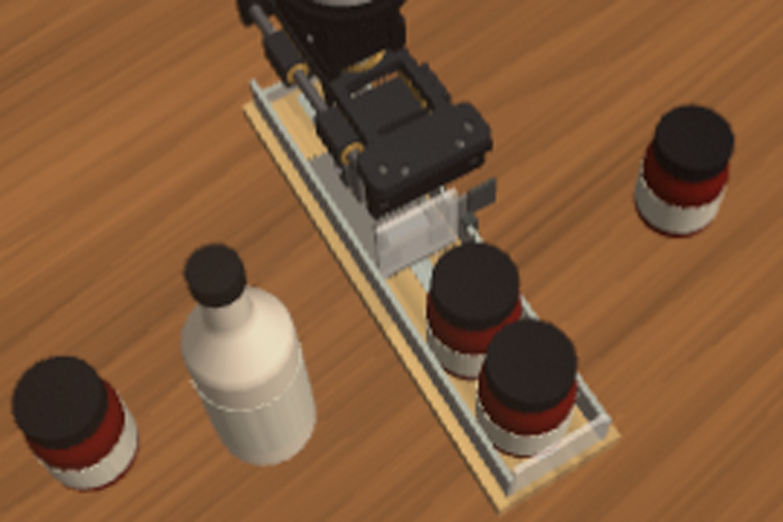

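All jars and the bottle are standing, with the pointer next to the clip. The opening went from 29.8 to 29.4 mm as I eased, so the lever was still moving in. I'll ease further until it settles near 29.

Request:
apply_moves(
  steps=[
    [[0, 0.1, 0, -0.1, 0, 0, -1], [0, 0.2, 0, -0.2, 0, 0, -1], [0, 0.3, 0, -0.3, 0, 0, -1], [0, 0.3, 0, -0.3, 0, 0, -1], [0, 0.3, 0, -0.3, 0, 0, -1], [0, 0.3, 0, -0.3, 0, 0, -1]],
  ],
)

```text
time_s: 21.62
position: [0.5537, -0.015, 0.0667]
tcp_rot: [[0.173, 0.985, -0.005], [0.985, -0.173, 0.001], [-0.0, -0.005, -1.0]]
force: [11.4, -1.6, -3.0]
opening: 0.338
grasp_force: 30.0
```

```bash
python3 rel.py; python3 -c "
from edge import *;edge('w22');print(bot.read_state()['tcp_rot'][:,2])"
```

```text
t 21.625 tray x,y,z mm [-44.34  -0.29  66.71] F [11.5  0.4 -3. ] open mm 29.42 gf 29.96702281292528 yaw -9.95 front pad -29.63
fin [(42, np.float64(21.18), 26.0), (45, np.float64(21.27), 30.0), (48, np.float64(21.31), 24.0), (51, np.float64(21.23), 23.0), (54, np.float64(21.27), 26.0)] mean 21.252000000000002
ptr [(28, np.float64(21.88), 19.0), (30, np.float64(21.72), 34.0), (32, np.float64(21.78), 37.0), (34, np.float64(21.68), 39.0), (36, np.float64(21.81), 36.0)] mean 21.774
[-4.62299051e-03  6.43244612e-04 -9.99989107e-01]
```

Request:
apply_moves(
  steps=[
    [[0, 0, 0, -0.2, 0, 0, -1], [0, -0.05, 0, -0.4, 0, 0, -1], [0, -0.05, 0, -0.4, 0, 0, -1], [0, -0.05, 0, -0.4, 0, 0, -1], [0, -0.05, 0, -0.4, 0, 0, -1]],
  ],
)

```text
time_s: 22.3
position: [0.5537, -0.015, 0.0666]
tcp_rot: [[0.173, 0.985, 0.003], [0.985, -0.173, -0.001], [-0.0, 0.003, -1.0]]
force: [13.3, -1.5, -4.9]
opening: 0.338
grasp_force: 30.0
```

```bash
python3 rel.py; python3 -c "
from edge import *;edge('w23');print(bot.read_state()['tcp_rot'][:,2])"
```

```text
t 22.3 tray x,y,z mm [-44.31  -0.26  66.59] F [13.3  0.8 -4.9] open mm 29.43 gf 30.002183683536714 yaw -9.95 front pad -29.6
fin [(42, np.float64(21.23), 26.0), (45, np.float64(21.27), 23.0), (48, np.float64(21.23), 25.0), (51, np.float64(21.22), 24.0), (54, np.float64(21.26), 22.0)] mean 21.242
ptr [(28, np.float64(21.9), 16.0), (30, np.float64(21.75), 38.0), (32, np.float64(21.64), 36.0), (34, np.float64(21.71), 34.0), (36, np.float64(21.68), 38.0)] mean 21.736
[ 2.97398656e-03 -6.01978781e-04 -9.99995397e-01]
```

```bash
python3 -c "
from rig import bot
print(bot.hand_in())"
```

```text
the job is handed in; nothing more can be done
None
```

I handed the job in with the gripper holding grip and lever at 30 N and the pointer about 0.5 mm in front of the mark. I take the lever as fully home because the opening settled at 29.4 mm (nominal 29 mm), though I couldn't see the lever itself; midway through the squeeze the pointer slipped up to 2.2 mm forward, and I drew it back before the final shut. All jars and the bottle were standing in the last scene picture.

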